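# Steady the rocking spice chest

### The arm

A 6-joint arm with a two-finger parallel gripper is mounted at the origin on the work surface. World frame = base frame: x ahead of the robot, y to its left, z up, the work surface at z = 0. Lengths are in m, angles in rad, forces in N, time in s.
With the tool pointing down it reaches from about 0.35 to 1 m from the base axis. Payload 7.1 kg.
Tool frame: the origin (TCP) lies midway between the tips of the shut fingers; the grasp point (between the pads) lies 19 mm behind it; z points along the fingers, y is the line along which they close (so a half turn about z gives the same grasp; the last joint's range is limited). The gripper opens to 85 mm and grips with 20 to 120 N. Pads are 22 mm wide; open, the fingers measure 114 mm over their backs; the gripper's body (76 mm by 85 mm) begins 54 mm behind the grasp point. The pads swing forward as they close: fully open they stand 13 mm farther back than shut.
Start: joints at [1.177, 0.423, 1.63, -0, 1.089, -0.019], TCP at [0.229, 0.582, 0.231] pointing down, gripper open.
Joint ranges: [-3, 3], [-0.9, 2.11], [0.09, 2.58], [-1.31, 4.45], [0.11, 2.69], [-2.54, 2.54]. Speed limits (rad/s): [2.39, 2.39, 3.01, 3.14, 3.14, 3.14].

### API

Orientations are given as [roll, pitch, yaw] about the fixed x, y, z axes, in that order (R = Rz(yaw) Ry(pitch) Rx(roll)).
In Python, from cell import bot, eyes, order gives the robot as it stands.
- The arm moves only by the tool jog_arm, never from a script. Its argument "increments" is a list of rows, each a list of 5 numbers: the opening, from 0 (shut) to 1 (fully open), then the shift along the tool's x, y, z in mm, then the turn about the tool's z in rad. In form: [[hand, tx, ty, tz, roll], ...]. A call has 1 to 20 rows; each row shifts and turns the commanded pose from where the row before left it, along the tool's axes as they then stand; what a row does not reach is not made up. A row lasts 1/12 s, in which the tool goes at most 41.7 mm and 7.16 degrees, less where a joint would pass 70% of its speed; a pose out of reach is approached as far as the arm can. A call with a gripper value outside its range is refused whole. The fingers move at their own pace and stop on an object; the grip force is fixed at half the most. Time passes only in rows, so rows that do not move let the fingers close. It gives the time, the measured TCP pose, the force, the opening and the grip force at its end, in the units of the state.
- bot.get_obs(): the state, without advancing time (a new reading comes with each control period).
- eyes.capture(name): name is "scene" or "top" or "wrist"; returns the picture (480x640x3 uint8, blue, green, red); there is no depth.
- eyes.camera_model(name): a dict with "camera_matrix" (3x3 intrinsics, pixels), "k1" (the pictures are not rectified: a ray, as slopes to the right and down, at radius r is drawn at 1 + k1 r^2 times it, then the intrinsics apply), "position" and "attitude" of the camera in the world; the wrist camera has in their place "mount" (4x4, takes a point from camera to tool coordinates, whose origin is the TCP and whose axes are the flange's). Camera axes: x right, y down, z forward; pixel columns grow to the right and rows downward; lengths in m; the calibration is good to about 2 mm. A picture is of the moment at which its call begins: read the wrist's pose just before it. camera_model takes no time and is no camera call.
- order.close_job(): hands the job in; it is judged then, once.
The state is a dict: "t": time; "q": joint angles; "dq": joint speeds; "effort": joint torques, N m; "position": TCP position; "eef_rot": TCP orientation; "force": force on the tool from outside, world axes, zero at the start; "ft_torque": the same for the moment, N m; "opening": finger opening in m; "finger_force": force on a finger pad.
Only numpy, scipy, OpenCV 4.12 (cv2) and the standard library are available. Lean on these libraries where they do the work, as an engineer would, in place of code of your own. Each camera call takes 0.05 s, during which the arm holds its last target. There are 200 camera calls.

### The job

The little spice chest rocks because one of its feet is too short. Without picking anything up, push the wooden wedge along the worktop, thin end first, under the short foot until the chest stands level and steady, leaving the chest where it is and the other things alone. Then press down firmly with a fingertip on top of the chest, on the corner above that foot, to feel that it no longer rocks, and finish while still holding that press, with the wedge carrying it.

Things in the scene. Friction and masses are not known exactly. Their poses are not given: they have to be found in the camera images.
- chest: Cream spice chest with four small drawers and a wooden top, loose, about 1.4 kg. 150 mm high; top board 142 (x) by 202 mm (y), sides at x = +-65, y = +-95, body underside 22 mm above the worktop. Origin: below its middle, level with the good feet's undersides; x points out of the drawer fronts, z up. Four dark round feet 28 mm across at x = +-48, y = +-75 mm; the one at +48, -75 is too short.
- short_foot (a point): Centre of the short foot, at the level of the good feet's undersides (its own underside is higher by an unknown 5 to 9 mm). The chest stands level on its three good feet; pushing down with about 2 to 4 N on the corner above the short foot makes that corner dip until this foot is down, and it comes back up when let go.
- press_corner (a point): Point on the chest's top surface straight above the short foot (150 mm above the worktop): press here, within about 40 mm. A firm press is about 6 to 10 N.
- wedge: Plain light wooden wedge, loose, 110 g: 140 mm long (x), 50 mm wide (y), flat underneath, its height falling evenly from 20 mm at the thick end (x = -70 mm) to 2 mm at the thin end (x = +70 mm). Origin: centre of its underside; z up. It lies beside the chest, thin end towards the short foot, within about 8 degrees of the chest's y axis.
- wedge_tip (a point): Middle of the lower edge of the wedge's thin end. Pushed on from where it meets the short foot, the wedge lifts that corner 1 mm for every 8 mm of travel.
- wedge_end (a point): Centre of the wedge's upright thick-end face (50 mm wide, 20 mm high), 10 mm above the worktop: the face to push on. The wedge slides freely at about 1 N; pushing takes markedly more (2 to 6 N) once it meets the short foot and begins to carry it.
- pear_green: Green pear, 84 mm tall, 68 mm across, standing by the chest: leave it alone. Origin: centre of its underside.
- pear_red: Red-brown pear, 84 mm tall, 68 mm across: leave it alone. Origin: centre of its underside.
- pepper_mill: Dark wooden pepper mill, 145 mm tall, 54 mm across: leave it alone. Origin: centre of its underside.
- tumbler: Glass tumbler, 85 mm tall, 64 mm across: leave it alone. Origin: centre of its underside.
- spice_jar: Amber spice jar with a dark lid, 75 mm tall, 48 mm across, standing near the wedge: leave it alone. Origin: centre of its underside.
- mug: White mug, 85 mm tall, 76 mm across, handle to its +y: leave it alone. Origin: centre of its underside.
- spoon: Steel spoon with a wooden handle, 220 mm long, lying flat: leave it alone. Origin: under its middle; x along it.
Not all that is in view belongs to the job. Leave any grey or red look-alike of the wedge alone.

How it is judged:
By the outcome, as a careful person would: the job done as asked, in the order asked, and still so for the second after the job is handed in, while the arm keeps its last pose, push and grip.
It also fails if it takes over 58 s, if anything falls off the work surface, if the arm or the gripper's body presses on something with over 40 N, if the wrist force passes 120 N, or if a joint passes its speed limit or range.

## Working session

There is one attempt and no reset: what is moved stays moved. The work goes in short steps, Python scripts to look and compute and a tool call to move; the robot and the scene stay as the last step left them, time stands still between calls to the robot, and variables do not carry over. Pictures are saved under pics/ and viewed, at most 10 in all, crops included, and the job is handed in when it is done.

Besides the shell and the picture viewer there is one more tool, called after ">>>" as name([rows], argument=value, ...), one row to a line, values as JSON. jog_arm: Moves the arm, as the interface text tells. Its arguments: {"type":"object","properties":{"increments":{"type":"array","items":{"type":"array","items":{"type":"number"}}}},"required":["increments"]}

```bash
mkdir -p pics; ls
python3 - <<'E'
from cell import bot,eyes,order
import cv2,numpy as np
np.set_printoptions(precision=4,suppress=True)
o=bot.get_obs();print({k:o[k] for k in('t','position','eef_rot','force','opening')})
for n in('scene','top'):
    cv2.imwrite(f'pics/{n}0.png',eyes.capture(n)); print(n,eyes.camera_model(n))
print(eyes.camera_model('wrist'))
E
```

```text
pics
{'t': 0.0, 'position': array([0.2286, 0.5811, 0.2305]), 'eef_rot': array([-3.1401, -0.    ,  2.7668]), 'force': array([ 0.2112, -0.4182,  0.0478]), 'opening': 0.08565251809125378}
scene {'camera_matrix': array([[620.7432,   0.    , 313.0359],
       [  0.    , 620.7432, 246.2184],
       [  0.    ,   0.    ,   1.    ]]), 'k1': -0.025628670161064102, 'position': array([ 1.1779, -0.7521,  1.3962]), 'attitude': array([-2.4923, -0.0144,  0.7989])}
top {'camera_matrix': array([[506.0753,   0.    , 324.1997],
       [  0.    , 506.0753, 242.2432],
       [  0.    ,   0.    ,   1.    ]]), 'k1': -0.14631327243619516, 'position': array([ 0.3863, -0.0738,  1.3521]), 'attitude': array([-3.0419,  0.0221, -1.5734])}
{'camera_matrix': array([[378.9728,   0.    , 319.2553],
       [  0.    , 378.9728, 245.7081],
       [  0.    ,   0.    ,   1.    ]]), 'k1': 0.005255860566957306, 'mount': array([[ 0.0007, -0.9455, -0.3258,  0.0849],
       [ 1.    ,  0.0007,  0.0003, -0.0008],
       [-0.0001, -0.3258,  0.9455, -0.1423],
       [ 0.    ,  0.    ,  0.    ,  1.    ]])}
```

View pics/top0.png

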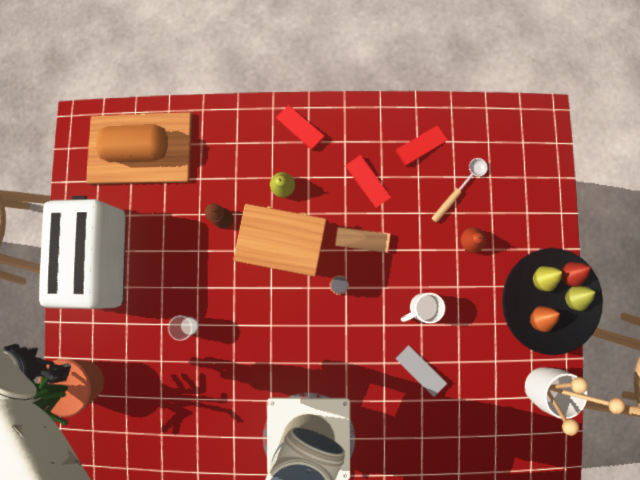

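View pics/scene0.png

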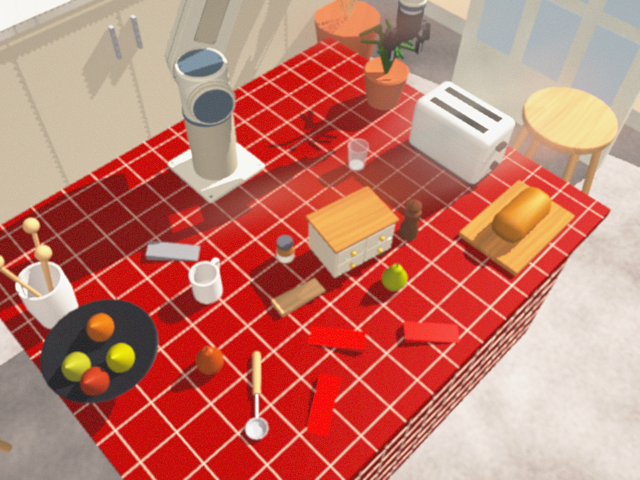

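The top view shows the chest's top board with corners near (247,205), (327,219), (316,276) and (234,262). Candidates for the wedge:
- plain wood at (362,240), beside the chest and pointing at its front right foot
- grey at (421,370)
- red at (300,127), (368,181) and (421,145)

Only the plain wooden one fits the description. I'll confirm it in an enlarged crop.

```bash
cat > h.py <<'E'
import numpy as np,cv2
from scipy.spatial.transform import Rotation as R
from cell import bot,eyes,order
np.set_printoptions(precision=4,suppress=True)
def cam(n,o=None):
    m=eyes.camera_model(n)
    if n=='wrist':
        o=o or bot.get_obs(); M=np.array(m['mount']); T=R.from_euler('xyz',o['eef_rot']).as_matrix()
        return m['camera_matrix'],m['k1'],T@M[:3,:3],T@M[:3,3]+o['position']
    return m['camera_matrix'],m['k1'],R.from_euler('xyz',m['attitude']).as_matrix(),np.array(m['position'])
def back(c,px,z):
    K,k,A,p=c; px=np.atleast_2d(np.float64(px))
    u=cv2.undistortPoints(px[:,None],K,np.array([k,0,0,0.]))[:,0]
    d=np.c_[u,np.ones(len(u))]@A.T
    return p+d*((z-p[2])/d[:,2])[:,None]
def proj(c,X):
    K,k,A,p=c; v=(np.atleast_2d(X)-p)@A
    return cv2.projectPoints(v[:,None],np.zeros(3),np.zeros(3),K,np.array([k,0,0,0.]))[0][:,0]
def crop(img,x0,y0,w,h,s,name): cv2.imwrite('pics/'+name,cv2.resize(img[y0:y0+h,x0:x0+w],None,fx=s,fy=s,interpolation=cv2.INTER_CUBIC))
E
python3 - <<'E'
from h import *
a=cv2.imread('pics/top0.png');b=cv2.imread('pics/scene0.png')
A=cv2.resize(a[190:310,220:400],None,fx=4.4,fy=4.4,interpolation=2)
cv2.imwrite('pics/ctop.png',A)
crop(b,260,180,180,135,4.4,'cscene.png')
c=cam('top')
print(back(c,[[247,205],[327,219],[316,276],[234,262]],.15))
print(back(c,[[337,228],[390,234],[388,251],[335,246]],.01))
E
```

```text
[[ 0.5983  0.1395  0.15  ]
 [ 0.5626 -0.0543  0.15  ]
 [ 0.4262 -0.0278  0.15  ]
 [ 0.46    0.1692  0.15  ]]
[[ 0.5587 -0.0787  0.01  ]
 [ 0.5419 -0.2201  0.01  ]
 [ 0.4964 -0.2141  0.01  ]
 [ 0.5104 -0.0731  0.01  ]]
```

View pics/ctop.png

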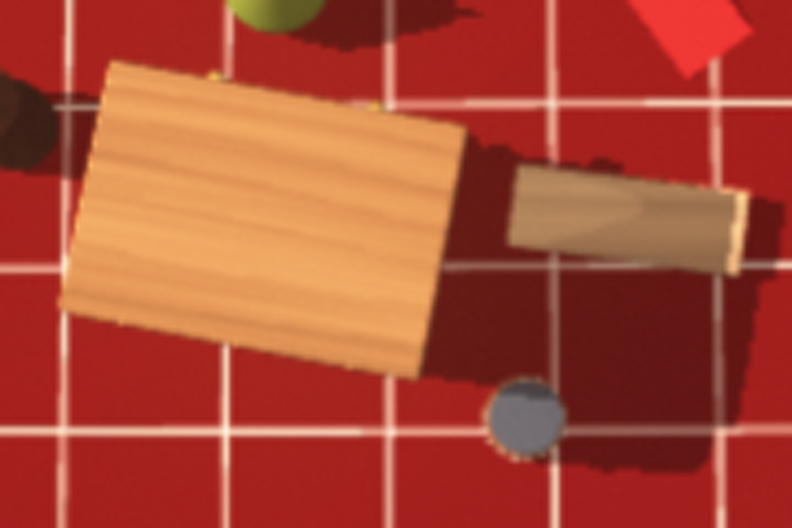

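View pics/cscene.png

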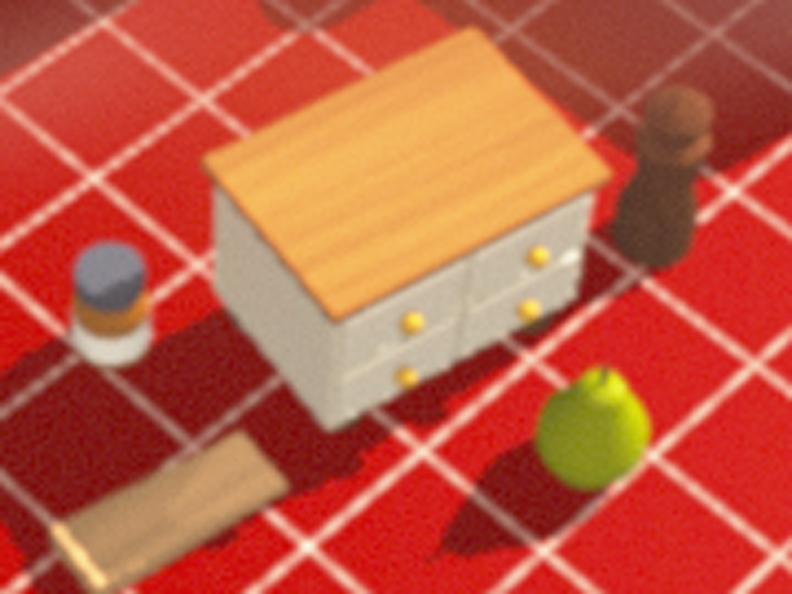

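The crops confirm it: a plain wooden wedge, thin end at crop (512,205) beside the chest's front right corner, thick end at (744,233). Next I'll fit both poses.

Run:
```python
from h import *
from scipy.optimize import least_squares
t,s=cam('top'),cam('scene')
T=lambda p:np.array(p)/4.4+[220,190]-.4
S=lambda p:np.array(p)/4.4+[260,180]-.4
def world(q,P): c,d=np.cos(q[2]),np.sin(q[2]); P=np.array(P,float);return np.c_[q[0]+c*P[:,0]-d*P[:,1],q[1]+d*P[:,0]+c*P[:,1],P[:,2]]
def fit(q0,obs):
    f=lambda q:np.concatenate([(proj(c,world(q,P))-px).ravel() for c,P,px in obs])
    r=least_squares(f,q0);return r.x,r.fun.reshape(-1,2)
C=[[.071,.101,.15],[.071,-.101,.15],[-.071,-.101,.15],[-.071,.101,.15]]
ct=(t,C,T([[110,60],[467,127],[419,378],[60,310]]))
cs=(s,[C[0],C[1],C[2],C[3]],S([[611,176],[338,318],[205,162],[473,27]]))
for ob in ([ct],[cs],[ct,cs]):
    q,e=fit([.51,.06,.17],ob);print('chest',q,np.abs(e).max(), 'short',world(q,[[.048,-.075,0]]))
W=[[.07,-.025,.002],[.07,.025,.002],[-.07,.025,.02],[-.07,-.025,.02]]
# wedge +x -> world +y; +y -> world -x
wt=(t,W,T([[517,165],[507,244],[738,276],[750,190]]))
ws=(s,[W[0],W[1]],S([[288,486],[240,432]]))
for ob in ([wt],[wt,ws]):
    w,e=fit([.53,-.15,1.6],ob);print('wedge',w,np.abs(e).max(),world(w,[[.07,0,0],[-.07,0,.01]]))
# wedge in chest frame
c,d=np.cos(q[2]),np.sin(q[2]);M=np.array([[c,d],[-d,c]])
P=world(w,[[.07,0,0],[-.07,0,0]])[:,:2]-q[:2];print('wedge tip,end in chest',P@M.T,'ang rel y',w[2]-q[2]-np.pi/2)
for n,px,z in(('jar',[525/4.4+220,418/4.4+190],.075),('pear',[283,183],.08),('mug',[427,306],.085)): print(n,back(t,px,z))
```

```text
chest [ 0.5147  0.0601 -0.1899] 0.6534103252355692 short [[ 0.5477 -0.0226  0.    ]]
chest [ 0.5162  0.0608 -0.1884] 1.103419715834434 short [[ 0.5493 -0.0219  0.    ]]
chest [ 0.5153  0.0605 -0.1892] 1.2776189484611677 short [[ 0.5484 -0.0222  0.    ]]
wedge [ 0.528  -0.1455  1.4287] 0.4716657411742915 [[ 0.5379 -0.0762  0.    ]
 [ 0.5181 -0.2148  0.01  ]]
wedge [ 0.5278 -0.1454  1.4315] 0.4651270795364155 [[ 0.5375 -0.0761  0.    ]
 [ 0.5181 -0.2147  0.01  ]]
wedge tip,end in chest [[ 0.0474 -0.1299]
 [ 0.0544 -0.2697]] ang rel y 0.04999065997869945
jar [[ 0.4058 -0.0836  0.075 ]]
pear [[0.6671 0.0596 0.08  ]]
mug [[ 0.352  -0.3022  0.085 ]]
```

Chest and wedge fit to about 1 px. The wedge heads 82°, and pushed straight its tip passes within 4 mm of the foot's axis. I'll push along tool y at yaw 3.00, which keeps the camera clear of the chest, so first I travel there high with the gripper shut.

>>> jog_arm([
  [0,0,0,-20,-0.118],
  [0,0,0,-30,-0.117],
  [0,-13.2,-26.4,0,0],
  [0,-13.2,-26.4,0,0],
  [0,-13.2,-26.4,0,0],
  [0,-13.2,-26.4,0,0],
  [0,-13.2,-26.4,0,0],
  [0,-13.2,-26.4,0,0],
  [0,-13.2,-26.4,0,0],
  [0,-13.2,-26.4,0,0],
  [0,-13.2,-26.4,0,0],
  [0,-13.2,-26.4,0,0],
  [0,-13.2,-26.4,0,0],
  [0,-13.2,-26.4,0,0],
  [0,-13.2,-26.4,0,0],
  [0,-13.2,-26.4,0,0],
  [0,-13.2,-26.4,0,0],
  [0,0,0,0,0],
])

```text
t: 1.6
position: [0.3702, 0.1584, 0.2811]
eef_rot: [-3.14, 0.0, 2.999]
force: [-0.1, 0.6, 0.7]
opening: 0.0003
finger_force: 0.0
```

>>> jog_arm([
  [0,-13.2,-26.4,0,0],
  [0,-13.2,-26.4,0,0],
  [0,-13.2,-26.4,0,0],
  [0,-13.2,-26.4,0,0],
  [0,-13.2,-26.4,0,0],
  [0,-13.2,-26.4,0,0],
  [0,-13.2,-26.4,0,0],
  [0,-13.2,-26.4,0,0],
  [0,-13.2,-26.4,0,0],
  [0,-13.2,-26.4,0,0],
  [0,-13.2,-26.4,0,0],
  [0,-13.2,-26.4,0,0],
  [0,-13.2,-26.4,0,0],
  [0,-13.2,-26.4,0,0],
  [0,-13.2,-26.4,0,0],
  [0,0,0,20,0],
  [0,0,0,20,0],
  [0,0,0,0,0],
  [0,0,0,0,0],
])

```text
t: 3.18
position: [0.5099, -0.257, 0.2402]
eef_rot: [3.14, -0.003, 3.002]
force: [0.3, 0.3, 0.2]
opening: 0.0003
finger_force: 0.0
```

Run:
```python
from h import *
c=cam('wrist'); im=eyes.capture('wrist'); cv2.imwrite('pics/w1.png',im)
w=np.array([.5278,-.1454]);h=1.4315;u=np.array([np.cos(h),np.sin(h)]);n=np.array([-u[1],u[0]])
P=[[*(w+a*u+b*n),z] for a,b,z in((.07,-.025,.002),(.07,.025,.002),(-.07,.025,.02),(-.07,-.025,.02))]
print(proj(c,P), c[3])
```

```text
[[494.5098 229.3714]
 [502.007  181.4879]
 [364.4308 184.5899]
 [362.4827 234.4593]] [ 0.426  -0.2461  0.3827]
```

View pics/w1.png

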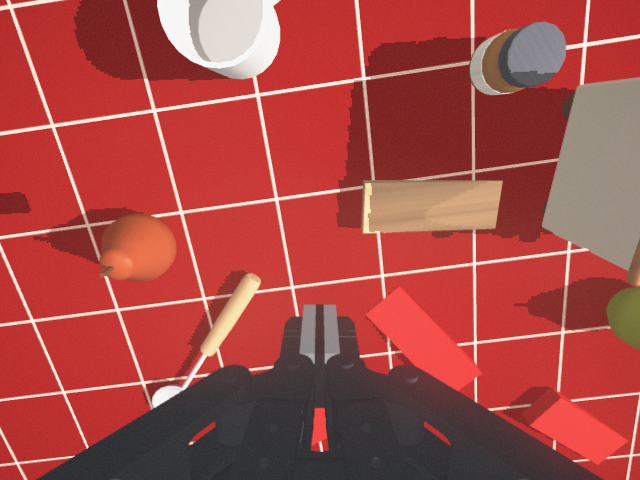

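The view shows the wedge's corners at (364,183), (502,181), (497,229) and (363,233), within 3 px of prediction. I'll go down behind the thick end.

>>> jog_arm([
  [0,-2,0,30,0],
  [0,0,0,35,0],
  [0,0,0,35,0],
  [0,0,0,35,0],
  [0,0,0,35,0],
  [0,0,0,30,0],
  [0,0,0,20,0],
  [0,0,0,10,0],
  [0,0,0,0,0],
  [0,0,0,0,0],
])

```text
t: 4.07
position: [0.5135, -0.2583, 0.0123]
eef_rot: [-3.141, 0.001, 3.002]
force: [0.0, -1.7, 0.4]
opening: 0.0
finger_force: 0.0
```

>>> jog_arm([
  [0,0,5,3,0],
  [0,0,5,0,0],
  [0,0,5,0,0],
  [0,0,5,0,0],
  [0,0,4,0,0],
  [0,0,3,0,0],
  [0,0,3,0,0],
  [0,0,3,0,0],
  [0,0,3,0,0],
  [0,0,3,0,0],
  [0,0,3,0,0],
  [0,0,3,0,0],
  [0,0,3,0,0],
])

```text
t: 5.15
position: [0.5193, -0.2104, 0.0084]
eef_rot: [-3.141, 0.0, 3.002]
force: [-0.7, -1.9, 1.0]
opening: 0.0
finger_force: 0.7
```

>>> jog_arm([
  [0,0,3,0,0],
  [0,0,3,0,0],
  [0,0,3,0,0],
  [0,0,3,0,0],
  [0,0,3,0,0],
  [0,0,3,0,0],
  [0,0,3,0,0],
  [0,0,3,0,0],
  [0,0,3,0,0],
  [0,0,3,0,0],
])

```text
t: 5.98
position: [0.5234, -0.1806, 0.0083]
eef_rot: [3.142, -0.0, 3.002]
force: [0.4, -2.0, 1.5]
opening: -0.0001
finger_force: 0.8
```

>>> jog_arm([
  [0,0,3,0,0],
  [0,0,3,0,0],
  [0,0,3,0,0],
  [0,0,3,0,0],
])

```text
t: 6.32
position: [0.5251, -0.1687, 0.0083]
eef_rot: [-3.142, -0.0, 3.002]
force: [0.4, -1.5, 1.5]
opening: -0.0004
finger_force: 0.7
```

Run:
```python
from h import *
c=cam('wrist'); print(bot.get_obs()['force']); im=eyes.capture('wrist'); cv2.imwrite('pics/w2.png',im)
print(bot.get_obs()['force'])
```

```text
[ 0.4413 -1.4918  1.4663]
[-0.3065 -0.2625  0.8261]
```

View pics/w2.png

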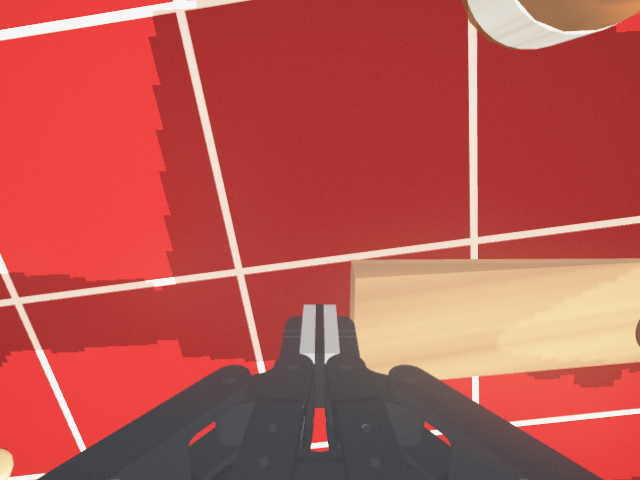

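The view shows the wedge's thick-end top edge from (351,262) to (355,380), against the finger's back and square to it. A chest foot is just entering at (638,333).

Run:
```python
from h import *
c=cam('wrist'); o=bot.get_obs()
E=back(c,[[351,262],[355,382]],.02); print(E, E.mean(0), np.linalg.norm(E[1]-E[0]))
e=E.mean(0)[:2]; print('offset TCP->face',(e-o['position'][:2])@[.139,.990])
print('foot edge px at',back(c,[[637,333]],.02))
q=np.array([.5153,.0605,-.1892]);cs,d=np.cos(q[2]),np.sin(q[2]);M=np.array([[cs,d],[-d,cs]])
n=(E[1]-E[0])[:2];print('wedge heading',np.arctan2(n[0],-n[1]) , np.degrees(np.arctan2(n[1],n[0])+np.pi/2))
tip=e+.14*np.array([.139,.990]);print('tip in chest',M@(tip-q[:2]),'end',M@(e-q[:2]))
```

```text
[[ 0.4932 -0.1525  0.02  ]
 [ 0.5467 -0.1568  0.02  ]] [ 0.5199 -0.1546  0.02  ] 0.053607458323684666
offset TCP->face 0.012716115326131405
foot edge px at [[ 0.5387 -0.0442  0.02  ]]
wedge heading 1.4899727026057838 85.36914744901237
tip in chest [ 0.0381 -0.0706] end [ 0.045  -0.2104]
```

Recounting the side face, the thick-end top edge runs (355,276) to (355,380). So the tip is about 19 mm under the foot, centred within 7 mm of it, and contact is due in 4 to 35 mm. From here I use small steps and watch the force.

>>> jog_arm([
  [0,0,1,0,0],
  [0,0,1,0,0],
  [0,0,1,0,0],
])

```text
t: 6.62
position: [0.5254, -0.1659, 0.0082]
eef_rot: [3.142, -0.0, 3.002]
force: [0.0, -0.4, -0.3]
opening: -0.0004
finger_force: 0.4
```

>>> jog_arm([
  [0,0,1,0,0],
  [0,0,1,0,0],
  [0,0,1,0,0],
])

```text
t: 6.87
position: [0.5259, -0.163, 0.0083]
eef_rot: [3.142, -0.0, 3.002]
force: [0.5, -1.5, -0.0]
opening: -0.0001
finger_force: 0.3
```

>>> jog_arm([
  [0,0,1,0,0],
  [0,0,1,0,0],
  [0,0,1,0,0],
])

```text
t: 7.12
position: [0.5263, -0.16, 0.0083]
eef_rot: [3.142, -0.0, 3.002]
force: [-0.1, -0.8, -1.5]
opening: -0.0002
finger_force: 0.3
```

>>> jog_arm([
  [0,0,1,0,0],
  [0,0,1,0,0],
])

```text
t: 7.28
position: [0.5266, -0.158, 0.0083]
eef_rot: [3.142, -0.0, 3.002]
force: [0.1, 0.6, -0.6]
opening: -0.0003
finger_force: 0.2
```

>>> jog_arm([
  [0,0,1,0,0],
  [0,0,1,0,0],
])

```text
t: 7.45
position: [0.5269, -0.156, 0.0083]
eef_rot: [-3.142, -0.0, 3.002]
force: [-0.4, -0.8, 0.2]
opening: 0.0003
finger_force: 0.2
```

>>> jog_arm([
  [0,0,1,0,0],
  [0,0,1,0,0],
])

```text
t: 7.62
position: [0.5272, -0.154, 0.0083]
eef_rot: [3.142, -0.0, 3.002]
force: [0.4, -0.0, -0.0]
opening: -0.0
finger_force: 0.2
```

>>> jog_arm([
  [0,0,1,0,0],
  [0,0,1,0,0],
])

```text
t: 7.78
position: [0.5274, -0.1521, 0.0083]
eef_rot: [-3.142, -0.0, 3.002]
force: [0.6, 0.2, -0.7]
opening: 0.0001
finger_force: 0.2
```

>>> jog_arm([
  [0,0,1,0,0],
  [0,0,1,0,0],
])

```text
t: 7.95
position: [0.5277, -0.1501, 0.0083]
eef_rot: [-3.142, -0.0, 3.002]
force: [-0.2, -0.6, -0.7]
opening: -0.0001
finger_force: 0.2
```

>>> jog_arm([
  [0,0,1,0,0],
  [0,0,1,0,0],
])

```text
t: 8.12
position: [0.528, -0.1481, 0.0083]
eef_rot: [3.142, -0.0, 3.002]
force: [-1.0, -0.9, -0.7]
opening: 0.0003
finger_force: 0.2
```

>>> jog_arm([
  [0,0,1,0,0],
  [0,0,1,0,0],
])

```text
t: 8.28
position: [0.5283, -0.1462, 0.0083]
eef_rot: [-3.142, 0.0, 3.002]
force: [-0.1, -0.0, -0.8]
opening: 0.0003
finger_force: 0.2
```

>>> jog_arm([
  [0,0,1,0,0],
  [0,0,1,0,0],
])

```text
t: 8.45
position: [0.5286, -0.1442, 0.0083]
eef_rot: [-3.142, 0.0, 3.002]
force: [0.7, -1.1, 0.5]
opening: 0.0002
finger_force: 0.2
```

>>> jog_arm([
  [0,0,1,0,0],
  [0,0,1,0,0],
])

```text
t: 8.62
position: [0.5288, -0.1422, 0.0083]
eef_rot: [3.142, -0.0, 3.002]
force: [0.4, -0.8, 0.1]
opening: 0.0002
finger_force: 0.2
```

Run:
```python
from h import *
print(bot.get_obs()['force']); im=eyes.capture('wrist'); cv2.imwrite('pics/w3.png',im)
cv2.imwrite('pics/s3.png',eyes.capture('scene'))
```

```text
[ 0.3557 -0.8077  0.0808]
```

View pics/w3.png

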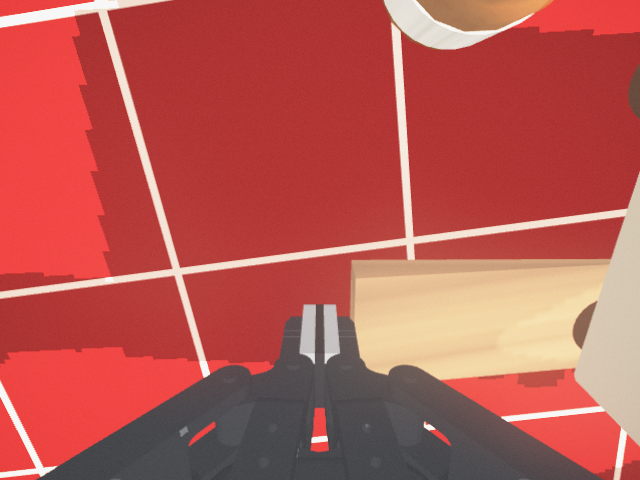

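The wedge follows squarely (end edge still at column 355) and the foot, edge at (573,325), stands centred over it. The force is not up yet, so I continue.

>>> jog_arm([
  [0,0,1,0,0],
  [0,0,1,0,0],
])

```text
t: 8.88
position: [0.5291, -0.1403, 0.0083]
eef_rot: [-3.142, 0.0, 3.002]
force: [0.5, -0.4, -0.0]
opening: 0.0001
finger_force: 0.3
```

>>> jog_arm([
  [0,0,1,0,0],
  [0,0,1,0,0],
])

```text
t: 9.05
position: [0.5294, -0.1382, 0.0083]
eef_rot: [-3.142, 0.0, 3.002]
force: [-0.6, -1.3, 0.3]
opening: 0.0001
finger_force: 0.3
```

>>> jog_arm([
  [0,0,1,0,0],
  [0,0,1,0,0],
])

```text
t: 9.22
position: [0.5297, -0.1362, 0.0083]
eef_rot: [-3.142, 0.0, 3.002]
force: [0.1, -1.0, -0.2]
opening: 0.0
finger_force: 0.3
```

>>> jog_arm([
  [0,0,1,0,0],
  [0,0,1,0,0],
])

```text
t: 9.38
position: [0.53, -0.1342, 0.0083]
eef_rot: [-3.142, -0.0, 3.002]
force: [0.8, -0.9, -0.1]
opening: 0.0003
finger_force: 0.6
```

>>> jog_arm([
  [0,0,1,0,0],
  [0,0,1,0,0],
])

```text
t: 9.55
position: [0.5303, -0.1326, 0.0084]
eef_rot: [-3.141, 0.0, 3.002]
force: [-0.8, -4.9, -0.7]
opening: 0.0002
finger_force: 2.6
```

Contact at about y = -0.134, where the force rose to 5 N. A little further so it carries firmly.

>>> jog_arm([
  [0,0,1,0,0],
  [0,0,0,0,0],
])

```text
t: 9.72
position: [0.5304, -0.1319, 0.0084]
eef_rot: [-3.141, 0.0, 3.002]
force: [-0.4, -5.3, -0.3]
opening: -0.0005
finger_force: 2.9
```

>>> jog_arm([
  [0,0,1,0,0],
  [0,0,0,0,0],
])

```text
t: 9.88
position: [0.5306, -0.1311, 0.0084]
eef_rot: [-3.141, 0.0, 3.002]
force: [-1.1, -6.5, -0.4]
opening: -0.0001
finger_force: 3.6
```

Run:
```python
from h import *
im=eyes.capture('wrist'); cv2.imwrite('pics/w4.png',im)
b=eyes.capture('scene');cv2.imwrite('pics/s4.png',b)
a=cv2.imread('pics/scene0.png').astype(np.float32); b=b.astype(np.float32)
# shift of chest's upper part (top board, far corner region) since start
for n,c in(('scene',(300,185,105,50)),):
    x,y,w,h=c
    A=cv2.cvtColor(a[y:y+h,x:x+w]/255,6);B=cv2.cvtColor(b[y:y+h,x:x+w]/255,6)
    print(cv2.phaseCorrelate(A,B,cv2.createHanningWindow((w,h),cv2.CV_32F)))
# wrist: w3 vs ... chest shift not directly comparable
crop(b.astype(np.uint8),260,180,180,135,4.4,'cs4.png')
```

```text
((0.12704113558547903, -0.274740166237077), 0.6098916608315927)
```

View pics/cs4.png

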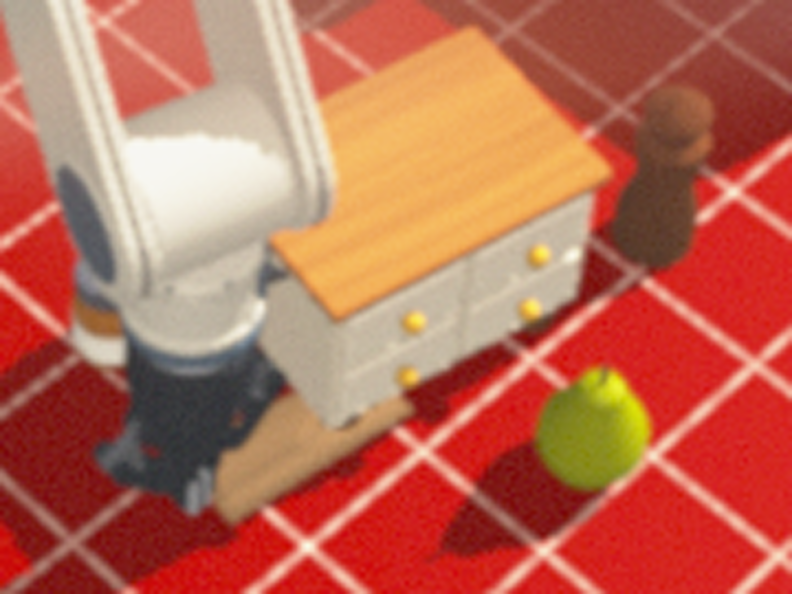

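The chest corners are where they were at (611,176) and (338,318), so it has not slid, and the wedge sits under the foot with the push up at 6.5 N: it carries. I back off, rise, and go over the press corner.

>>> jog_arm([
  [0,0,-4,0,0],
  [0,0,-12,0,0],
  [0,0,-14,0,0],
  [0,0,0,-20,0],
  [0,0,0,-35,0],
  [0,0,0,-35,0],
  [0,0,0,-35,0],
  [0,0,0,-35,0],
  [0,0,0,-30,0],
  [0,0,0,0,0],
  [0,0,0,0,0],
])

```text
t: 10.9
position: [0.5273, -0.1609, 0.2004]
eef_rot: [-3.141, 0.004, 3.002]
force: [0.1, -0.4, -1.2]
opening: -0.0002
finger_force: 0.0
```

>>> jog_arm([
  [0,-3,15,0,0],
  [0,0,25,0,0],
  [0,0,25,0,0],
  [0,0,25,0,0],
  [0,0,25,0,0],
  [0,0,15,0,0],
  [0,0,9,0,0],
  [0,0,0,20,0],
  [0,0,0,10,0],
  [0,0,0,0,0],
  [0,0,0,0,0],
])

```text
t: 11.82
position: [0.5476, -0.0234, 0.1671]
eef_rot: [-3.141, -0.003, 3.001]
force: [0.4, -0.2, 0.4]
opening: 0.0001
finger_force: 0.0
```

Run:
```python
from h import *
f=[]
im=eyes.capture('top')
for i in range(6): f.append(bot.get_obs()['force']); eyes.capture('top')
print(np.mean(f,0),np.std(f,0)); cv2.imwrite('pics/t5.png',im); print(bot.get_obs()['position'])
cv2.imwrite('pics/s5.png',eyes.capture('scene'));cv2.imwrite('pics/w5.png',eyes.capture('wrist'))
```

```text
[0.127  0.1349 0.0794] [0.5512 0.4345 0.3366]
[ 0.549  -0.0231  0.1689]
```

>>> jog_arm([
  [0,0,0,7,0],
  [0,0,0,5,0],
  [0,0,0,3,0],
  [0,0,0,1,0],
  [0,0,0,0,0],
  [0,0,0,0,0],
])

```text
t: 12.77
position: [0.5486, -0.0228, 0.1521]
eef_rot: [-3.142, -0.0, 3.002]
force: [-0.1, 0.9, -0.8]
opening: -0.0002
finger_force: 0.0
```

>>> jog_arm([
  [0,0,0,0.5,0],
  [0,0,0,0.5,0],
  [0,0,0,0,0],
])

```text
t: 13.02
position: [0.5487, -0.0228, 0.1514]
eef_rot: [3.142, 0.0, 3.002]
force: [0.4, 0.3, 0.2]
opening: -0.0002
finger_force: 0.0
```

>>> jog_arm([
  [0,0,0,0.5,0],
  [0,0,0,0.5,0],
  [0,0,0,0,0],
])

```text
t: 13.27
position: [0.5486, -0.0229, 0.1503]
eef_rot: [-3.142, -0.0, 3.002]
force: [0.9, 1.1, 0.4]
opening: -0.0002
finger_force: 0.0
```

>>> jog_arm([
  [0,0,0,0.5,0],
  [0,0,0,0,0],
])

```text
t: 13.43
position: [0.5487, -0.0229, 0.1501]
eef_rot: [-3.142, 0.0, 3.002]
force: [-0.8, 0.7, 3.5]
opening: -0.0001
finger_force: 1.6
```

>>> jog_arm([
  [0,0,0,0.5,0],
  [0,0,0,0,0],
])

```text
t: 13.6
position: [0.5489, -0.023, 0.15]
eef_rot: [-3.141, 0.001, 3.002]
force: [-2.6, -0.9, 6.8]
opening: -0.0001
finger_force: 3.5
```

>>> jog_arm([
  [0,0,0,0.2,0],
  [0,0,0,0,0],
  [0,0,0,0,0],
  [0,0,0,0,0],
])

```text
t: 13.93
position: [0.5489, -0.023, 0.1499]
eef_rot: [-3.141, 0.001, 3.002]
force: [-2.3, -1.1, 7.9]
opening: 0.0003
finger_force: 4.1
```

Run:
```python
from h import *
f=[]
b=eyes.capture('scene');cv2.imwrite('pics/s6.png',b)
for i in range(8): f.append(np.r_[bot.get_obs()['force'],bot.get_obs()['position'],bot.get_obs()['t']]); eyes.capture('top')
print(np.mean(f,0),np.std(f,0)[:3],f[-1])
a=cv2.imread('pics/scene0.png')
x,y,w,h=345,185,60,90
g=lambda i:cv2.cvtColor(np.float32(i[y:y+h,x:x+w])/255,6)
print(cv2.phaseCorrelate(g(a),g(b),cv2.createHanningWindow((w,h),cv2.CV_32F)))
crop(b,260,180,180,135,4.4,'cs6.png')
```

```text
[-2.2257 -0.6836  8.0913  0.5489 -0.023   0.1499 14.1583] [0.2609 0.4671 0.3115] [-1.6685 -1.5339  8.2901  0.5489 -0.023   0.1499 14.3333]
((0.11064348165663418, -0.050724937367377265), 0.8813749268319871)
```

View pics/cs6.png

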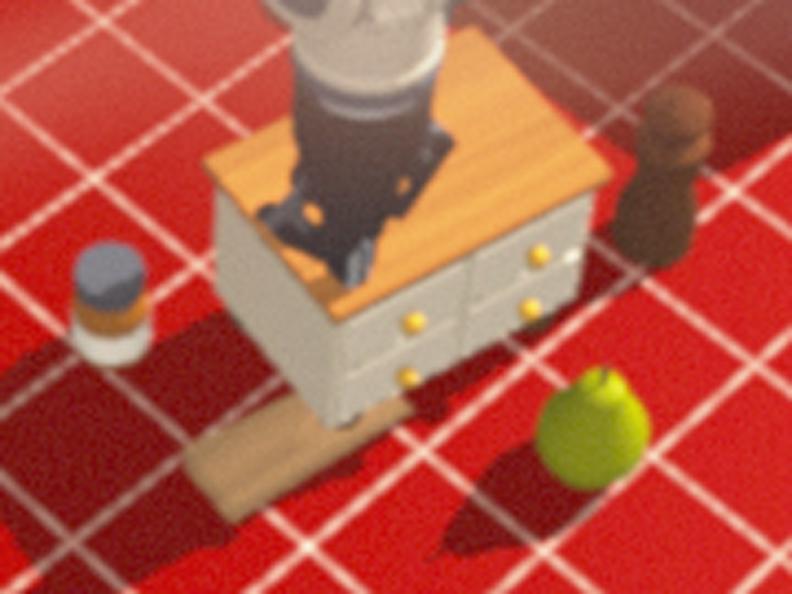

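The fingertip presses the corner above the foot at a steady 8.1 N with the top still at 150 mm. The chest has not shifted (0.1 px), its front corner is still at (338,318), and the wedge is under the foot at (345,420). Handing in.

```bash
python3 -c "
from cell import order
print(order.close_job())"
```

```text
the job is handed in; nothing more can be done
None
```

The wedge is under the short foot and carrying it. The chest stayed in place, and I handed the job in at about 14 s while holding a steady 8 N press on that corner.

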